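Check the hardness of a printed wedge with a hand durometer

TASK

Take the dial hardness gauge out of its holder by its sprung handle and first try it on the round black rubber test block: stand it upright on the middle of the block, push down until the handle has sunk about halfway, and keep it there for a second. Then measure the printed wedge: set the gauge's foot inside the ring marked on the sloping face, square to that face, push lightly along the gauge until the handle has again sunk about halfway, and finish while still holding it there, hand on the gauge. Never lean on the gauge hard, do not shift the wedge or the block, and leave everything else alone.

Things in the scene. Friction and masses are not known exactly. Their poses are not given: they have to be found in the camera images.
- gauge: dial durometer, 140 mm tall, 0.24 kg, upright in the holder at the start. Origin: centre of the flat foot's face, z along its axis to the handle, dial facing -x. From the foot up: foot 18 mm in diameter; at z = 20 mm a 30 mm collar, on which it hangs in the holder (foot then 14 mm above the table); dial case 54 mm across, 24 thick, z = 24 to 78; neck; handle z = 95 to 140
- gauge_grip (a point): middle of the gauge's handle, a round aluminium grip 30 mm in diameter and 45 mm long, coaxial with the gauge; 117.5 mm above the foot's face while not pushed. Grip it here
- gauge_handle (a joint): how far the handle has sunk along the gauge's axis towards the foot, m: 0 at rest (fully out), 0.012 fully in; about halfway is 0.006. The spring pushes back with 5 N when the handle starts to move, 8 N halfway, 11 N fully in (0.5 N per mm)
- wedge: white printed door wedge, loose, 110 mm long (its x), 48 mm wide (y), 8 mm thick at the thin end (-x) rising in one plane slope of 16.2 degrees to 40 mm at the thick end (+x), 0.16 kg. Origin: centre of its underside, z up. It lies flat on the plate at any yaw
- wedge_mark (a point): centre of the ring marked on the wedge's sloping face (ring 32 mm in diameter), on the surface, 18 mm from the wedge's middle towards the thick end and 29.2 mm above its underside. Its z axis is square to the sloping face and points out of it (16.2 degrees off vertical, leaning to the thin end); its y axis is the wedge's y
- test_block: black rubber reference disc, loose, 50 mm in diameter and 14 mm thick, lying flat on the plate. Origin: centre of its underside, z up
- test_block_top (a point): centre of the test block's top face, z up
- plate: dark grey granite inspection plate, fixed, 300 mm (x) by 380 mm (y) by 30 mm high; the wedge, the test block and a printed gear lie on its top. Origin: centre of its underside
- holder: fixed black printed block 116 mm (its x) by 64 mm (y) by 34 mm high; beside the plate, left or right. Two blind holes 28 mm deep: one 22 mm wide, 25 mm to -x of its middle, holds the gauge; one 14 mm wide, 34 mm to +x, holds a small pin vise. Origin: centre of its underside
- parts_bin: fixed open black tray with four compartments of small parts, 116 by 80 by 45 mm high, on the other side of the plate. Origin: centre of its underside
- gear: bystander: grey printed gear 45 mm in diameter, 8 mm thick, on the plate near its far edge. Origin: centre of its underside
- pin_vise: bystander: slim aluminium pin vise, 16 mm at its widest, 78 mm long, upright in the holder's smaller hole; its top is 84 mm above the work surface. Origin: centre of its lower end
- calipers: bystander: calipers 235 mm long lying along y beyond the plate, 14 mm high. Origin: middle of the beam's underside
- scraper: bystander: flat scraper with a black handle, 260 mm long, lying to the right. Origin: between handle and blade
- glue_stick: bystander: white glue stick, 29 mm in diameter, 98 mm tall, upright. Origin: centre of its underside
- spool: bystander: filament spool 200 mm in diameter, 66 mm thick, lying flat to the left. Origin: centre of its underside
- vase: bystander: printed ornament like a fluted column, 80 mm in diameter, 172 mm tall. Origin: centre of its underside

How it is judged:
By the outcome, as a careful person would: the job done as asked, in the order asked, and still so for the second after the job is handed in, while the arm keeps its last pose, push and grip.
It also fails if it takes over 43 s, if anything falls off the work surface, if the arm or the gripper's body presses on something with over 40 N, if the wrist force passes 120 N, or if a joint passes its speed limit or range.

ROBOT

A 6-joint arm with a two-finger parallel gripper is mounted at the origin on the work surface. World frame = base frame: x ahead of the robot, y to its left, z up, the work surface at z = 0. Lengths are in m, angles in rad, forces in N, time in s.
With the tool pointing down it reaches from about 0.275 to 1 m from the base axis. Payload 8.4 kg.
Tool frame: the origin (TCP) lies at the very end of the fingers, on their centre line; the grasp point (between the pads) lies env.hold_point_z behind it (env.hold_point_z is the distance from the TCP to the grasp point, in m); z points along the fingers, y is the line along which they close (so a half turn about z gives the same grasp; the last joint's range is limited). The gripper opens to 85 mm and grips with 20 to 120 N. Pads are 22 mm wide; open, the fingers measure 114 mm over their backs; the gripper's body (76 mm by 85 mm) begins 54 mm behind the grasp point. The pads swing forward as they close: fully open they stand 13 mm farther back than shut.
Start: joints at [-0.002, 0.353, 1.633, -0, 1.155, -0.002], TCP at [0.625, -0, 0.231] pointing down, gripper open.
Joint ranges: [-2.63, 2.63], [-0.92, 2.1], [0.06, 2.66], [-1.3, 4.44], [0, 2.69], [-3.02, 3.02]. Speed limits (rad/s): [2.22, 2.22, 2.79, 3.14, 3.14, 3.14].

INTERFACE

Orientations are given as a rotation vector (axis times angle).
In Python, from workcell import env, optics, order gives the robot as it stands (env), with the cameras (optics) and the job (order).
- The arm moves only by the shell command python3 jog.py 'ROWS' [OPENING]. ROWS is a JSON list of rows, 1 to 8 of them, each an object with the fields x, y, z (the shift in units of 100 mm), drx, dry, drz (a rotation vector in units of 0.25 rad); a field left out counts as zero; each row shifts and turns the commanded pose from where the row before left it, along the tool's axes as they then stand; what a row does not reach is not made up. A row lasts 1/8 s, in which the tool goes at most 0.0625 m and 0.188 rad, less where a joint would pass 70% of its speed; a pose out of reach is approached as far as the arm can. OPENING is the finger opening in m, set as the command begins (- or left out keeps the last). The fingers move at their own pace and stop on an object; the grip force is fixed at half the most. Time passes only in rows, so rows that do not move let the fingers close. It prints the time, the measured TCP pose, the force, the opening and the grip force at its end. Input that does not fit is refused with a message, and nothing moves.
- env.observe(): the state, without advancing time (a new reading comes with each control period).
- optics.grab_frame(name): name is "scene" or "side" or "wrist"; returns a dict with "img" (400x640x3 uint8, red, green, blue), "fx", "fy", "cx", "cy" (pixels), "rvec" (rotation vector, rad) and "tvec" (3), from world to camera coordinates, as OpenCV has them; the wrist camera has in their place "tool_from_camera" (4x4, takes a point from camera to tool coordinates, whose origin is the TCP and whose axes are the flange's). Camera axes: x right, y down, z forward; pixel columns grow to the right and rows downward; lengths in m; the calibration is good to about 2 mm. The wrist camera is an equidistant fisheye: a pixel r from the principal point sees the ray r / f radians off the axis. A picture is of the moment at which its call begins: read the wrist's pose just before it. There is no depth.
- order.job_done(): hands the job in; it is judged then, once.
The state is a dict: "time_s": time; "q": joint angles; "joint_velocities": joint speeds; "tau": joint torques, N m; "tcp_pos": TCP position; "ee_rot": TCP orientation; "contact_force": force on the tool from outside, world axes, zero at the start; "ft_torque": the same for the moment, N m; "grip_width": finger opening in m; "finger_force": force on a finger pad.
Only numpy, scipy, OpenCV 4.12 (cv2) and the standard library are available. Lean on these libraries where they do the work, as an engineer would, in place of code of your own. Each camera call takes 0.05 s, during which the arm holds its last target. There are 200 camera calls.

## Working session

There is one attempt and no reset: what is moved stays moved. The work goes in short steps, Python scripts to look and compute and a shell command to move; the robot and the scene stay as the last step left them, time stands still between calls to the robot, and variables do not carry over. Pictures are saved under pics/ and viewed, at most 14 in all, crops included, and the job is handed in when it is done.

```bash
ls; mkdir -p pics
python3 - <<'E'
from workcell import env, optics, order
import cv2,numpy as np
print(env.hold_point_z); print(env.observe())
for n in ("scene","side","wrist"):
    f=optics.grab_frame(n); cv2.imwrite(f"pics/{n}0.png",f["img"][:,:,::-1])
    print({k:np.round(v,4).tolist() for k,v in f.items() if k!="img"})
E
```

```text
jog.py
pics
workcell.py
0.0187
{'time_s': 0.0, 'q': array([-2.35426327e-03,  3.53633983e-01,  1.63415828e+00,  1.09619802e-05,
        1.15519800e+00, -2.42552200e-03]), 'joint_velocities': array([-0.00040946,  0.00217046, -0.00054106, -0.00064694,  0.0004596 ,
       -0.00053385]), 'tau': array([-2.03471049e-03, -6.05236173e+01, -3.42063046e+01, -2.62302356e-04,
        9.48130677e-03,  3.61521288e-06]), 'tcp_pos': array([6.24511007e-01, 3.31750093e-05, 2.30560200e-01]), 'ee_rot': array([-2.22066153e+00, -2.22080993e+00,  1.53698030e-03]), 'contact_force': array([ 0.409673  , -0.14498873,  0.72571174]), 'ft_torque': array([-0.06785009, -0.01602141, -0.01360997]), 'finger_force': 0.0, 'grip_width': 0.08555384018866655}
{'fx': 361.8468, 'fy': 361.8468, 'cx': 319.3239, 'cy': 198.8836, 'rvec': [1.9672, 1.5739, -0.5617], 'tvec': [-0.174, -0.3699, 1.6635]}
{'fx': 405.7907, 'fy': 405.7907, 'cx': 321.2816, 'cy': 198.9172, 'rvec': [2.0189, -0.7243, 0.371], 'tvec': [-0.4692, 0.3062, 1.178]}
{'fx': 309.7069, 'fy': 309.7069, 'cx': 318.8612, 'cy': 198.9652, 'tool_from_camera': [[0.0001, -0.9523, -0.3051, 0.0778], [1.0, -0.0001, 0.0009, -0.0006], [-0.0009, -0.3051, 0.9523, -0.142], [0.0, 0.0, 0.0, 1.0]]}
```

View pics/scene0.png

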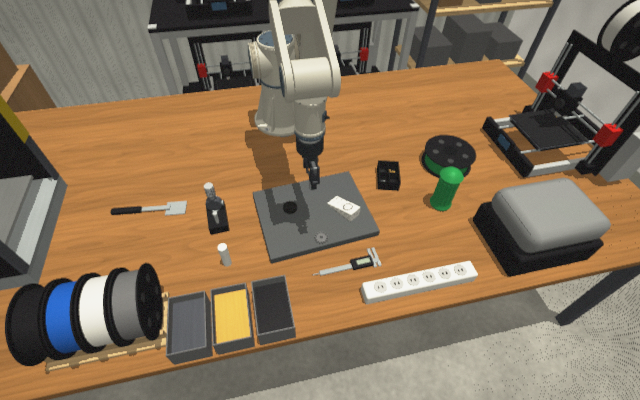

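View pics/side0.png

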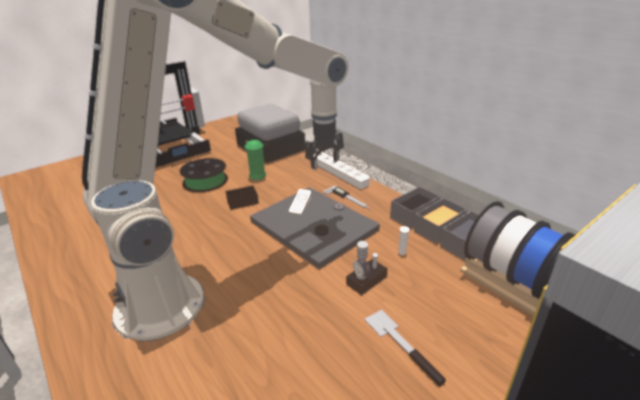

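View pics/wrist0.png

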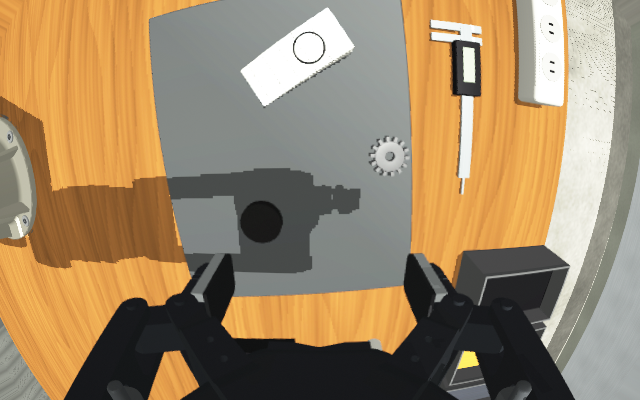

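The scene view shows the gauge handle near (209,188), with the holder below it. The block is near (290,207), and the wedge near (344,208) with its ring. In the side view the handle is near (362,245) and the holder is at the right of the plate. In the wrist view the block is at (262,222), and the ring at (309,47) is towards the upper-right end of the wedge. The holder is hidden behind the gripper.

```bash
cat > h.py <<'E'
from workcell import env, optics, order
import cv2,numpy as np
from scipy.spatial.transform import Rotation as R
def grab(n,save=None):
    s=env.observe(); f=optics.grab_frame(n)
    if n=="wrist":
        T=np.eye(4);T[:3,:3]=R.from_rotvec(s["ee_rot"]).as_matrix();T[:3,3]=s["tcp_pos"]; f["T"]=T@np.array(f["tool_from_camera"])
    else:
        M=np.eye(4);M[:3,:3]=R.from_rotvec(np.ravel(f["rvec"])).as_matrix();M[:3,3]=np.ravel(f["tvec"]);f["T"]=np.linalg.inv(M)
    f["n"]=n
    if save: cv2.imwrite(f"pics/{save}.png",f["img"][:,:,::-1])
    return f
def ray(f,uv):
    u=(uv[0]-f["cx"])/f["fx"];v=(uv[1]-f["cy"])/f["fy"]
    if f["n"]=="wrist":
        r=np.hypot(u,v);k=np.sinc(r/np.pi);d=np.array([u*k,v*k,np.cos(r)])
    else: d=np.array([u,v,1.])
    d=f["T"][:3,:3]@d; return f["T"][:3,3],d/np.linalg.norm(d)
def onz(f,uv,z):
    o,d=ray(f,uv);return o+d*(z-o[2])/d[2]
def tri(*fu):
    A=np.zeros((3,3));b=np.zeros(3);L=[ray(f,uv) for f,uv in fu]
    for o,d in L:
        P=np.eye(3)-np.outer(d,d);A+=P;b+=P@o
    p=np.linalg.solve(A,b);return p,[np.linalg.norm(np.cross(d,p-o)) for o,d in L]
def blobs(m,amin=150):
    c,_=cv2.findContours(m.astype(np.uint8),cv2.RETR_LIST,cv2.CHAIN_APPROX_NONE)
    return [x for x in c if cv2.contourArea(x)>amin]
E
python3 - <<'E'
from h import *
np.set_printoptions(precision=4,suppress=True)
f=grab("wrist");s=grab("scene");d=grab("side")
g=f["img"].astype(int);mx=g.max(2);mn=g.min(2)
roi=np.zeros(mx.shape,bool);roi[0:250,150:410]=1
for c in blobs(roi&(mx<40),1000):
    (e,a,_)=cv2.fitEllipse(c);print("dark",e,a,onz(f,e,.044))
w=blobs(roi&(mn>185),1500)
for c in w:
    b=cv2.boxPoints(cv2.minAreaRect(c));print("white",cv2.contourArea(c),b.tolist())
    for q in b:print(onz(f,q,.03))
ring=blobs((mx<110)&roi&(np.indices(mx.shape)[0]<75)&(np.indices(mx.shape)[1]>280)&(np.indices(mx.shape)[1]<340),300)
for c in ring:
    e,a,_=cv2.fitEllipse(c);print("ring",e,a,onz(f,e,.0592))
print("gear",onz(f,(389,156),.038))
p=tri((s,(209,186)),(d,(362,244)));print("handle top",p)
im=np.hstack([cv2.resize(s["img"][165:245,180:260],(400,400),interpolation=cv2.INTER_CUBIC),cv2.resize(d["img"][225:305,325:405],(400,400),interpolation=cv2.INTER_CUBIC)])
cv2.imwrite("pics/c1.png",im[:,:,::-1])
E
```

```text
dark (261.0802917480469, 221.33273315429688) (40.51019287109375, 41.105384826660156) [ 0.5573 -0.0547  0.044 ]
white 5005.5 [[235.98825073242188, 64.55294799804688], [328.5176696777344, 5.670591354370117], [355.8176574707031, 48.570587158203125], [263.2882385253906, 107.45294189453125]]
[0.5325 0.124  0.03  ]
[0.6347 0.1892 0.03  ]
[0.6643 0.1394 0.03  ]
[0.5629 0.0739 0.03  ]
gear [0.7021 0.0207 0.038 ]
handle top (array([ 0.5052, -0.3112,  0.1495]), [np.float64(8.01379332442507e-05), np.float64(8.013793324430117e-05)])
```

View pics/c1.png

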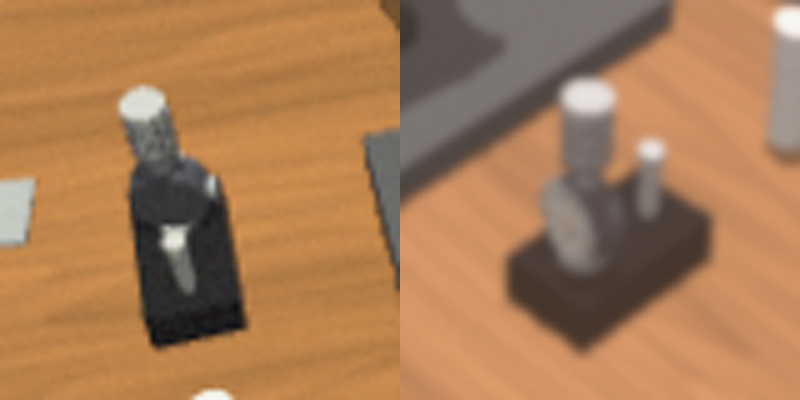

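The left crop (scene) shows the handle top at full-frame (208.6,185.4), with the pin vise on the far side of the gauge. The right crop (side) shows the handle top at (362.4,244). Together they put the top at about (0.505,-0.311,0.150), against an expected height of 0.154. I'll move near it and refine with the wrist camera.

The manual's scale: shifts go in units of 100 mm and turns go in units of 0.25 rad. Converting my numbers, -0.02 m is -0.2, -0.052 m is -0.52.

```bash
python3 jog.py '[{"x":-0.52,"y":-0.2},{"x":-0.52,"y":-0.2},{"x":-0.52,"y":-0.2},{"x":-0.52,"y":-0.2},{"x":-0.52,"y":-0.2},{},{}]'
python3 - <<'E'
from h import *
f=grab("wrist","w1"); s=env.observe();print(s["tcp_pos"],s["ee_rot"])
E
```

```text
time_s: 1.18
tcp_pos: [0.525, -0.2599, 0.2312]
ee_rot: [-2.222, -2.22, -0.001]
contact_force: [0.0, -0.0, 0.3]
grip_width: 0.0856
finger_force: 0.0
[ 0.5252157  -0.25934369  0.23121907] [-2.22104916e+00 -2.22139086e+00 -4.93647339e-04]
```

View pics/w1.png

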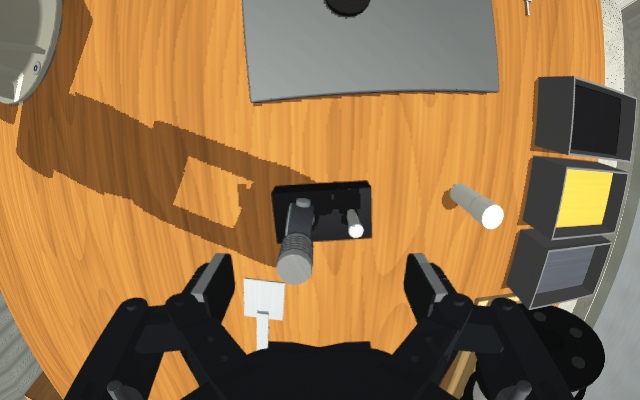

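The handle top is at about (295,269) and the pin vise tip at (356,231); the holder corners are also clear. I'll take a second view for height.

```bash
python3 - <<'E'
from h import *
f=grab("wrist");print(onz(f,(295,269),.154),onz(f,(322,187),.034),onz(f,(356,231),.084))
c=[(273,189),(370,181),(371,238),(278,243)]
for q in c:print(onz(f,q,.034))
np.savez("v1.npz",T=f["T"])
print(f["img"][255:290:3,285:310:5].tolist())
E
python3 jog.py '[{"x":-0.3,"y":-0.18},{},{}]'
python3 - <<'E'
from h import *
f=grab("wrist");np.savez("v2.npz",T=f["T"])
w1=cv2.imread("pics/w1.png")
cv2.imwrite("pics/c2.png",np.hstack([cv2.resize(w1[220:300,260:340],(400,400)),cv2.resize(f["img"][200:320,260:380,::-1],(400,400))]))
E
```

```text
[ 0.50532917 -0.31187373  0.154     ] [ 0.52851495 -0.27584007  0.034     ] [ 0.56290655 -0.30853285  0.084     ]
[ 0.47235172 -0.27811954  0.034     ]
[ 0.58328041 -0.26860223  0.034     ]
[ 0.58843625 -0.34000932  0.034     ]
[ 0.47508671 -0.34655877  0.034     ]
[[[114, 117, 112], [153, 156, 151], [136, 140, 135], [105, 109, 104], [103, 105, 102]], [[161, 165, 159], [163, 167, 162], [160, 163, 158], [164, 168, 162], [108, 110, 105]], [[162, 165, 158], [161, 165, 159], [164, 167, 161], [162, 166, 160], [159, 161, 156]], [[161, 165, 159], [163, 166, 160], [164, 167, 161], [158, 162, 156], [160, 164, 158]], [[161, 164, 159], [158, 162, 155], [160, 164, 158], [160, 163, 158], [160, 164, 158]], [[159, 163, 157], [160, 164, 158], [161, 164, 159], [164, 168, 161], [159, 163, 157]], [[160, 164, 157], [161, 163, 158], [159, 163, 156], [162, 165, 159], [158, 161, 156]], [[161, 165, 159], [161, 165, 160], [159, 162, 156], [159, 162, 157], [160, 163, 158]], [[157, 162, 156], [158, 162, 156], [160, 164, 157], [160, 164, 158], [162, 167, 161]], [[166, 157, 141], [160, 164, 158], [159, 163, 157], [157, 161, 155], [236, 172, 90]], [[217, 159, 98], [236, 171, 84], [202, 157, 108], [239, 173, 83], [239, 173, 84]], [[208, 145, 78], [237, 168, 82], [230, 160, 77], [238, 172, 83], [238, 173, 84]]]
time_s: 1.65
tcp_pos: [0.5076, -0.289, 0.2313]
ee_rot: [-2.221, -2.222, -0.001]
contact_force: [-0.2, -0.0, 0.4]
grip_width: 0.0854
finger_force: 0.0
```

View pics/c2.png

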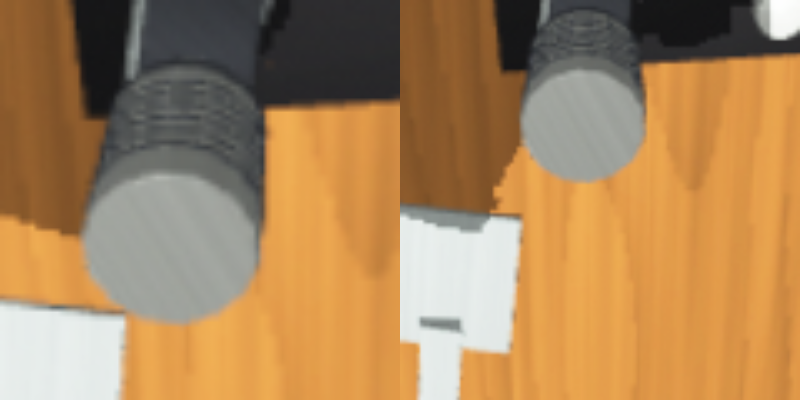

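The left crop has the top disc centred at full-frame (294.4,269.5) and the right crop at (314.9,237.5). I'll triangulate these and also refine the block and wedge from the first frame.

Run:
```python
from h import *
f=grab("wrist");a=dict(f);a["T"]=np.load("v1.npz")["T"];b=dict(f);b["T"]=np.load("v2.npz")["T"]
print(tri((a,(294.4,269.5)),(b,(314.9,237.5))),onz(a,(294.4,269.5),.154),onz(b,(314.9,237.5),.154))
s=env.observe();print(s["tcp_pos"])
# ring
w=cv2.imread("pics/wrist0.png");g=cv2.cvtColor(w,cv2.COLOR_BGR2GRAY)
m=np.zeros_like(g);m[25:70,285:335]=(g[25:70,285:335]<150)
for c in blobs(m,200): print("ring",cv2.fitEllipse(c))
```

```text
(array([ 0.50419004, -0.31551121,  0.14854434]), [np.float64(0.00016664518159481865), np.float64(0.00016664518159481927)]) [ 0.50481953 -0.31236068  0.154     ] [ 0.50411863 -0.31288298  0.154     ]
[ 0.50754411 -0.28901592  0.231266  ]
ring ((308.4195251464844, 47.259159088134766), (30.248573303222656, 30.918317794799805), 67.49314880371094)
ring ((308.471923828125, 47.42245101928711), (31.137208938598633, 31.427249908447266), 56.943580627441406)
```

Converted, -0.0235 m is -0.235, -0.003 m is -0.03.

```bash
python3 jog.py '[{"x":-0.235,"y":-0.03,"z":0.2},{"z":0.5},{"z":0.485},{},{}]'; python3 jog.py '[{},{},{},{},{},{}]' 0.0
python3 - <<'E'
from h import *
f=grab("wrist","w3");grab("side","s3");
E
```

```text
time_s: 2.38
tcp_pos: [0.5046, -0.3143, 0.1136]
ee_rot: [2.221, 2.221, 0.0]
contact_force: [1.3, -0.4, 0.6]
grip_width: 0.0853
finger_force: 0.0
time_s: 3.12
tcp_pos: [0.5043, -0.3137, 0.1131]
ee_rot: [2.221, 2.221, 0.0]
contact_force: [-1.0, 0.5, 5.5]
grip_width: 0.0285
finger_force: 58.7
```

View pics/w3.png

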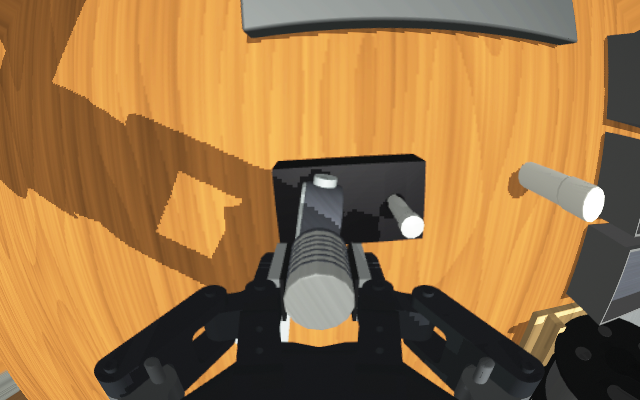

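The handle is centred between the pads, gripped at 58.7 N. I'll lift it straight out and cross-check the block and wedge positions from the other cameras.

Converted, -0.03 m is -0.3, -0.045 m is -0.45.

```bash
python3 jog.py '[{"z":-0.15},{"z":-0.3},{"z":-0.45},{"z":-0.3},{},{}]'
python3 - <<'E'
from h import *
np.set_printoptions(precision=4,suppress=True)
w=grab("wrist");s=grab("scene","sc4");d=grab("side","sd4")
print(env.observe()["contact_force"],w["T"][:3,3])
# w0 camera pose from start state
T=np.eye(4);T[:3,:3]=R.from_rotvec([-2.22066153,-2.22080993,1.537e-3]).as_matrix();T[:3,3]=[.624511,3.3e-5,.23056]
w0=dict(w);w0["T"]=T@np.array(w["tool_from_camera"])
gs=cv2.cvtColor(s["img"],cv2.COLOR_RGB2GRAY);gd=cv2.cvtColor(d["img"],cv2.COLOR_RGB2GRAY)
B=[]
for n,f,g,(x,y) in (("sc",s,gs,(290,207)),("sd",d,gd,(321,230))):
    m=np.zeros_like(g);m[y-15:y+15,x-18:x+18]=g[y-15:y+15,x-18:x+18]<45
    for c in blobs(m,40):
        e=cv2.fitEllipse(c);print(n,e,onz(f,e[0],.037));B.append((f,e[0]))
print(tri((w0,(261.1,221.3)),*B))
# ring
h=cv2.imread("pics/wrist0.png");r=(308.45,47.35)
print("ring@.0592",onz(w0,r,.0592))
# wedge white mask in scene/side
for n,f,(x0,x1,y0,y1) in (("sc",s,(322,365,190,222)),("sd",d,(285,315,185,218))):
    im=f["img"][y0:y1,x0:x1];m=(im.min(2)>150)
    for c in blobs(m,60):print(n,(cv2.minAreaRect(c)[0]+np.array([x0,y0])),cv2.minAreaRect(c)[1:])
    cv2.imwrite(f"pics/x_{n}.png",im[:,:,::-1])
a=cv2.imread("pics/wrist0.png")[0:120,230:370]
b=np.hstack([cv2.resize(a,(420,360)),cv2.resize(cv2.imread("pics/x_sc.png"),(380,360),interpolation=cv2.INTER_CUBIC)])
cv2.imwrite("pics/c4.png",b)
E
```

```text
time_s: 3.98
tcp_pos: [0.5032, -0.313, 0.2317]
ee_rot: [-2.22, -2.22, 0.001]
contact_force: [0.1, -0.2, -2.1]
grip_width: 0.0286
finger_force: 60.2
[ 0.323   0.4288 -1.7982] [ 0.5029 -0.2353  0.3738]
(array([0.6381, 0.1055, 0.4412]), [np.float64(1.274903740981645e-16)])
ring@.0592 [0.6137 0.1348 0.0592]
sc [343.1324 204.7206] ((31.488130569458008, 11.748592376708984), 25.34617805480957)
sd [299.8 200.9] ((13.86362075805664, 28.621667861938477), 26.56505012512207)
```

View pics/c4.png

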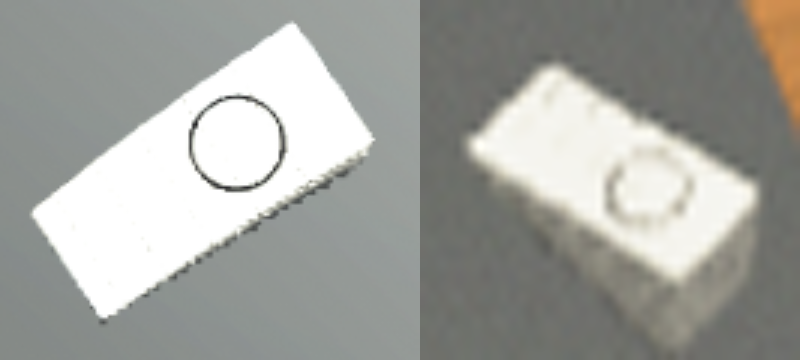

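The wrist crop gives the thin corners at full-frame (240.7,71) and (264.3,106.3), and the thick corners at (327.7,7.3) and (354,46.7). The ring is at (308.4,47.3), and in the scene view at (347.8,206.6).

```bash
cat > g.py <<'E'
from h import *
np.set_printoptions(precision=4,suppress=True)
w=grab("wrist");s=grab("scene");d=grab("side")
T=np.eye(4);T[:3,:3]=R.from_rotvec([-2.22066153,-2.22080993,1.537e-3]).as_matrix();T[:3,3]=[.624511,3.3e-5,.23056]
w0=dict(w);w0["T"]=T@np.array(w["tool_from_camera"])
E
python3 - <<'E'
from g import *
t1,t2=onz(w0,(240.7,71),.038),onz(w0,(264.3,106.3),.038);k1,k2=onz(w0,(327.7,7.3),.07),onz(w0,(354,46.7),.07)
print(t1,t2,k1,k2,"w",np.linalg.norm(t1-t2),np.linalg.norm(k1-k2),"L",np.linalg.norm((k1+k2-t1-t2)[:2])/2)
u=(k1+k2-t1-t2)[:2]/2;v=(t1-t2+k1-k2)[:2];print("yaw",np.degrees(np.arctan2(u[1],u[0])),np.degrees(np.arctan2(v[1],v[0]))-90)
c=(t1+t2+k1+k2)/4;print("mark from corners",c[:2]+.018*u/np.linalg.norm(u))
print("mark",onz(w0,(308.45,47.35),.0592),tri((w0,(308.45,47.35)),(s,(347.8,206.6))))
for n,f,(x,y) in (("sc",s,(290,207)),("sd",d,(321,230))):
    im=f["img"][y-16:y+16,x-20:x+20];g=im.max(2);print(n,g[::3,::3].tolist()) if 0 else None
    m=(g<(50 if n=="sc" else 62));cs=blobs(m,30)
    for c_ in cs:
        e=cv2.fitEllipse(c_);p=np.array(e[0])+[x-20,y-16];print(n,p,e[1],onz(f,p,.037),tri((w0,(261.1,221.3)),(f,p)))
    print(g.min())
E
```

```text
[0.5397 0.1154 0.038 ] [0.5653 0.0752 0.038 ] [0.6324 0.1744 0.07  ] [0.6576 0.134  0.07  ] w 0.04760925160628662 0.04757672770831338 L 0.10966657150436646
yaw 32.49095441232642 32.20239244484935
mark from corners [0.614  0.1344]
mark [0.6137 0.1348 0.0592] (array([0.6137, 0.1359, 0.0573]), [np.float64(0.0007965524237964802), np.float64(0.0007965524237965474)])
sc [289.3562 207.6107] (10.527750015258789, 12.17824649810791) [ 0.5588 -0.0599  0.037 ] (array([ 0.5548, -0.0594,  0.032 ]), [np.float64(7.69378603802993e-06), np.float64(7.69378603798351e-06)])
24
69
```

Converted, 0.05 m is 0.5, 0.035 m is 0.35.

```bash
python3 jog.py '[{"x":0.35,"y":0.1},{"x":0.5,"y":0.145},{"x":0.5,"y":0.14},{"x":0.5,"y":0.145},{},{},{}]';  python3 - <<'E'
from g import *
cv2.imwrite("pics/w5.png",w["img"][:,:,::-1]);print(env.observe()["tcp_pos"])
g=w["img"].max(2);m=np.zeros(g.shape,bool);m[60:300,200:430]=g[60:300,200:430]<45
for c in blobs(m,500):
    e=cv2.fitEllipse(c);print(e,onz(w,e[0],.037),onz(w,e[0],.044))
E
```

```text
time_s: 5.15
tcp_pos: [0.5567, -0.1295, 0.2326]
ee_rot: [-2.223, -2.22, 0.001]
contact_force: [-1.0, -0.1, -2.4]
grip_width: 0.0284
finger_force: 60.0
[ 0.5567 -0.1294  0.2327]
((383.98187255859375, 278.08172607421875), (48.080196380615234, 82.80662536621094), 109.5305404663086) [ 0.6408 -0.2679  0.037 ] [ 0.6391 -0.2634  0.044 ]
((250.81765747070312, 277.65045166015625), (49.34305191040039, 89.8872299194336), 74.0610580444336) [ 0.4678 -0.2672  0.037 ] [ 0.4696 -0.2627  0.044 ]
((318.0709228515625, 108.75004577636719), (43.450801849365234, 43.80063247680664), 104.03334045410156) [ 0.5556 -0.0581  0.037 ] [ 0.5556 -0.0579  0.044 ]
```

View pics/w5.png

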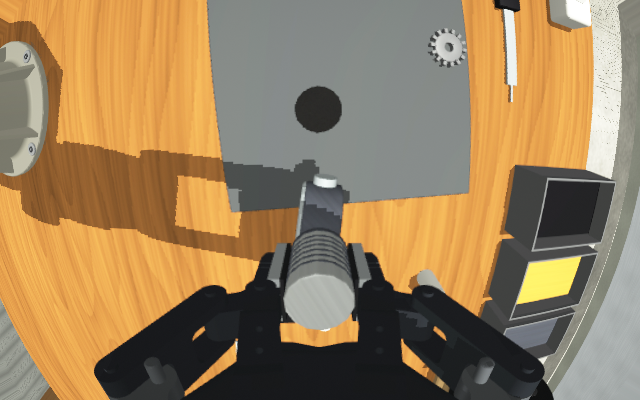

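The block is centred at (318,109), which gives (0.5556,-0.058). That agrees with the earlier view once its visible side wall is allowed for. Going over it, then down to just above contact.

```bash
python3 jog.py '[{"x":0.3,"y":-0.01},{"x":0.405,"z":0.2},{"z":0.3},{"z":0.3},{},{},{}]'
```

```text
time_s: 6.18
tcp_pos: [0.557, -0.0584, 0.1542]
ee_rot: [2.221, 2.22, 0.002]
contact_force: [0.2, 0.9, -2.3]
grip_width: 0.0286
finger_force: 59.9
```

```bash
python3 jog.py '[{"y":-0.01,"z":0.04},{"z":0.04},{"z":0.01},{}]';python3 jog.py '[{"z":0.02},{}]';python3 jog.py '[{"z":0.02},{}]'
```

```text
time_s: 6.68
tcp_pos: [0.5549, -0.058, 0.1438]
ee_rot: [-2.221, -2.221, 0.0]
contact_force: [-1.6, -0.2, -0.1]
grip_width: 0.029
finger_force: 60.3
time_s: 6.92
tcp_pos: [0.5551, -0.058, 0.142]
ee_rot: [2.221, 2.221, 0.0]
contact_force: [-2.3, -0.6, 5.1]
grip_width: 0.0286
finger_force: 60.7
time_s: 7.18
tcp_pos: [0.5551, -0.058, 0.1401]
ee_rot: [2.221, 2.221, 0.0]
contact_force: [-2.2, -0.8, 6.5]
grip_width: 0.0289
finger_force: 60.8
```

Converted, 0.003 m is 0.03.

```bash
python3 jog.py '[{"z":0.03},{},{},{}]'
python3 - <<'E'
from g import *
print(env.observe()["contact_force"])
a=w["img"][90:330,220:420];b=s["img"][170:240,260:330];c=d["img"][170:260,275:365]
cv2.imwrite("pics/c6.png",np.hstack([cv2.resize(x,(266,266),interpolation=cv2.INTER_CUBIC) for x in (a,b,c)])[:,:,::-1])
E
```

```text
time_s: 7.68
tcp_pos: [0.5552, -0.058, 0.1374]
ee_rot: [2.221, 2.221, 0.0]
contact_force: [-2.7, 0.6, 7.8]
grip_width: 0.0289
finger_force: 61.0
[-1.5879 -0.1493  8.6528]
```

View pics/c6.png

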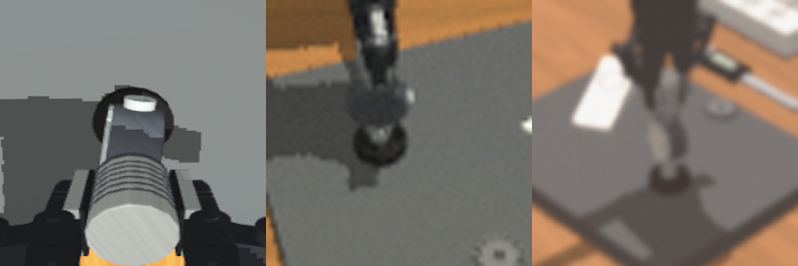

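The foot stands upright on the middle of the block in all three crops, at about 6 mm sink and 8 N. Holding.

```bash
python3 jog.py '[{},{},{},{},{},{},{},{}]';python3 jog.py '[{},{},{},{}]'; python3 jog.py '[{"z":-0.08},{"z":-0.3},{"z":-0.4},{"z":-0.2},{},{}]'
python3 - <<'E'
from h import *
np.set_printoptions(precision=4,suppress=True)
s=env.observe();Rc=R.from_rotvec(s["ee_rot"]);print(s["tcp_pos"],s["contact_force"])
y=np.radians(32.4);a=np.radians(16.2)
n=np.array([-np.sin(a)*np.cos(y),-np.sin(a)*np.sin(y),np.cos(a)])
z=Rc.as_matrix()[:,2];ax=np.cross(z,-n);ang=np.arcsin(np.linalg.norm(ax));rv=ax/np.linalg.norm(ax)*ang
Rt=R.from_rotvec(rv)*Rc
print("tool rotvec",(Rc.inv()*Rt).as_rotvec())
m=np.array([.6138,.1346,.0592])
for h in (.035,.010,0,-.006):
    p=m+n*(.0995+h);print(h,p,"delta in current tool",Rc.inv().apply(p-s["tcp_pos"]),"in tilted",Rt.inv().apply(p-s["tcp_pos"]))
E
```

```text
time_s: 8.82
tcp_pos: [0.5552, -0.058, 0.1374]
ee_rot: [2.221, 2.221, 0.0]
contact_force: [-2.3, 0.3, 7.7]
grip_width: 0.0288
finger_force: 61.0
time_s: 9.32
tcp_pos: [0.5552, -0.058, 0.1373]
ee_rot: [2.221, 2.221, 0.0]
contact_force: [-2.6, 0.8, 8.5]
grip_width: 0.0288
finger_force: 61.0
time_s: 10.07
tcp_pos: [0.5543, -0.0579, 0.2335]
ee_rot: [-2.221, -2.221, 0.001]
contact_force: [-0.3, 0.1, -1.4]
grip_width: 0.0286
finger_force: 60.1
[ 0.5543 -0.0579  0.2335] [-0.3167  0.0552 -1.3859]
tool rotvec [-0.2402  0.1513 -0.    ]
0.035 [0.5821 0.1145 0.1884] delta in current tool [0.1724 0.0278 0.0452] in tilted [0.1632 0.0132 0.0757]
0.01 [0.588  0.1182 0.1644] delta in current tool [0.1761 0.0338 0.0692] in tilted [0.1632 0.0132 0.1007]
0 [0.5904 0.1197 0.1547] delta in current tool [0.1776 0.0361 0.0788] in tilted [0.1632 0.0132 0.1107]
-0.006 [0.5918 0.1206 0.149 ] delta in current tool [0.1785 0.0376 0.0845] in tilted [0.1632 0.0132 0.1167]
```

Converted, 0.0431 m is 0.431, 0.0113 m is 0.113, -0.12 rad is -0.48.

```bash
python3 jog.py '[{"x":0.431,"y":0.07,"z":0.113},{"x":0.431,"y":0.07,"z":0.113},{"x":0.431,"y":0.07,"z":0.113},{"x":0.431,"y":0.068,"z":0.113},{"drx":-0.48,"dry":0.3028},{"drx":-0.48,"dry":0.3028},{},{}]'
cat > t.py <<'E'
from g import *
s_=env.observe();Rc=R.from_rotvec(s_["ee_rot"]);print(s_["tcp_pos"],s_["contact_force"],Rc.inv().apply(s_["contact_force"]))
y=np.radians(32.4);a=np.radians(16.2)
n=np.array([-np.sin(a)*np.cos(y),-np.sin(a)*np.sin(y),np.cos(a)])
z=Rc.as_matrix()[:,2];print("tilt err deg",np.degrees(np.linalg.norm(np.cross(z,-n))),"rot to fix",Rc.inv().apply(np.cross(z,-n)))
foot=s_["tcp_pos"]+z*.0995;m=np.array([.6138,.1346,.0592])
print("foot to mark in tool",Rc.inv().apply(m-foot))
E
python3 t.py
python3 - <<'E'
from g import *
cv2.imwrite("pics/w7.png",w["img"][:,:,::-1])
E
```

```text
time_s: 11.08
tcp_pos: [0.583, 0.1142, 0.1892]
ee_rot: [2.158, 2.157, 0.422]
contact_force: [1.0, 0.4, -2.5]
grip_width: 0.0285
finger_force: 60.5
[0.5837 0.1147 0.1897] [-0.1307 -0.0498 -2.7328] [-0.4539 -0.7719  2.5858]
tilt err deg 0.04971329186287156 rot to fix [ 0.0007  0.0005 -0.    ]
foot to mark in tool [-0.0003 -0.0019  0.0358]
```

View pics/w7.png

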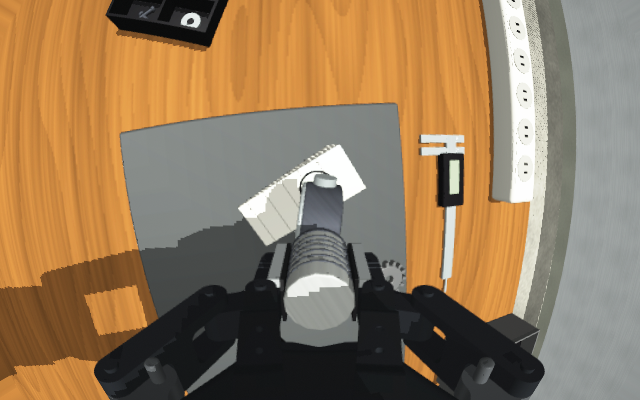

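The gauge hangs above the wedge, with the ring partly visible just behind the dial case at (313,180). The tilt error is under 0.1°. Advancing along the axis.

```bash
python3 jog.py '[{"y":-0.01,"z":0.15},{"y":-0.005,"z":0.12},{"z":0.04},{},{}]'; python3 t.py; python3 jog.py '[{"z":0.02},{}]'; python3 t.py
```

```text
time_s: 12.0
tcp_pos: [0.5889, 0.1191, 0.1597]
ee_rot: [2.156, 2.156, 0.425]
contact_force: [-1.1, -0.3, -2.4]
grip_width: 0.0288
finger_force: 60.5
[0.5889 0.119  0.1599] [ 0.1597  0.6843 -3.1539] [ 0.2022 -0.6064  3.1673]
tilt err deg 0.11547453981750395 rot to fix [ 0.002 -0.    -0.   ]
foot to mark in tool [-0.0001 -0.      0.0054]
time_s: 12.4
tcp_pos: [0.5891, 0.1193, 0.1575]
ee_rot: [2.157, 2.156, 0.425]
contact_force: [0.5, -0.3, -1.7]
grip_width: 0.0286
finger_force: 60.5
[0.5891 0.1194 0.1575] [-0.777  -0.4509 -1.373 ] [-0.6369 -1.0716  1.0668]
tilt err deg 0.06870082886950953 rot to fix [ 0.0012  0.0001 -0.    ]
foot to mark in tool [-0.0001  0.0004  0.003 ]
```

```bash
python3 jog.py '[{"z":0.02},{}]'; python3 t.py;  python3 jog.py '[{"z":0.02},{}]'; python3 t.py; python3 jog.py '[{"z":0.02},{}]'; python3 t.py
```

```text
time_s: 12.8
tcp_pos: [0.5895, 0.1196, 0.1554]
ee_rot: [2.157, 2.157, 0.425]
contact_force: [-0.1, 0.3, -1.4]
grip_width: 0.0285
finger_force: 60.5
[0.5896 0.1197 0.1556] [-0.4273 -0.3149 -2.3041] [-0.6477 -0.955   2.0637]
tilt err deg 0.07203788241153855 rot to fix [ 0.0013  0.0001 -0.    ]
foot to mark in tool [-0.0001  0.0004  0.001 ]
time_s: 13.2
tcp_pos: [0.5904, 0.12, 0.1541]
ee_rot: [2.156, 2.156, 0.426]
contact_force: [-2.0, -0.6, 4.9]
grip_width: 0.0288
finger_force: 61.1
[0.5903 0.12   0.1541] [-2.3829 -1.1136  5.4543] [-0.2426 -0.9998 -5.9673]
tilt err deg 0.1046897327824437 rot to fix [0.0018 0.     0.    ]
foot to mark in tool [-0.0001  0.     -0.0007]
time_s: 13.6
tcp_pos: [0.5908, 0.1203, 0.1519]
ee_rot: [2.156, 2.156, 0.425]
contact_force: [-2.6, -2.1, 5.4]
grip_width: 0.0285
finger_force: 61.1
[0.5908 0.1203 0.152 ] [-2.3984 -0.9059  4.4777] [-0.1831 -1.2509 -5.0024]
tilt err deg 0.09868069806980746 rot to fix [ 0.0017  0.     -0.    ]
foot to mark in tool [-0.0001  0.0001 -0.0029]
```

Converted, 0.0015 m is 0.015.

```bash
python3 jog.py '[{"z":0.015},{"z":0.015},{},{}]'; for i in 1 2 3; do python3 t.py|head -1; done; python3 t.py
python3 - <<'E'
from g import *
a=w["img"][120:320,230:430];b=s["img"][165:235,310:380];c=d["img"][140:230,260:350]
cv2.imwrite("pics/c8.png",np.hstack([cv2.resize(x,(266,266),interpolation=cv2.INTER_CUBIC) for x in (a,b,c)])[:,:,::-1])
# wedge/block shift check
e0=cv2.imread("pics/sc4.png")[:,:,::-1]
g=w["img"].min(2);m=np.zeros(g.shape,bool);m[100:260,200:400]=g[100:260,200:400]>215
for k in blobs(m,200):
    ap=cv2.approxPolyDP(k,3,True)[:,0];print([(q.tolist(),onz(w,q,.07)[:2],onz(w,q,.038)[:2]) for q in ap])
E
```

```text
time_s: 14.25
tcp_pos: [0.5915, 0.1207, 0.1492]
ee_rot: [2.156, 2.156, 0.426]
contact_force: [-2.6, -1.6, 6.0]
grip_width: 0.0292
finger_force: 61.2
[0.5915 0.1207 0.1492] [-3.4895 -1.2036  7.2782] [-0.0392 -1.6405 -7.994 ]
[0.5916 0.1207 0.1492] [-3.9077 -0.7436  7.2001] [ 0.4119 -2.0726 -7.9498]
[0.5915 0.1207 0.1492] [-2.7567 -2.104   6.6776] [-1.0321 -1.0548 -7.3782]
[0.5915 0.1207 0.1492] [-4.1377 -1.1444  6.5822] [-0.0727 -2.4361 -7.4709]
tilt err deg 0.10270248111558358 rot to fix [ 0.0018 -0.     -0.    ]
foot to mark in tool [-0.0001  0.0001 -0.0057]
[([278, 193], array([0.5796, 0.1449]), array([0.5829, 0.1404])), ([229, 225], array([0.5416, 0.1229]), array([0.5396, 0.1154])), ([239, 230], array([0.5488, 0.1186]), array([0.5479, 0.1104])), ([252, 220], array([0.5591, 0.1256]), array([0.5596, 0.1185])), ([263, 223], array([0.5673, 0.1228]), array([0.5689, 0.1153])), ([271, 215], array([0.5736, 0.1285]), array([0.5761, 0.1218]))]
[([344, 151], array([0.6312, 0.1749]), array([0.6419, 0.1746])), ([301, 178], array([0.5972, 0.1553]), array([0.6031, 0.1523])), ([309, 182], array([0.6033, 0.152 ]), array([0.61  , 0.1486])), ([322, 174], array([0.6135, 0.1577]), array([0.6216, 0.155 ])), ([336, 178], array([0.6245, 0.1542]), array([0.6342, 0.1511])), ([336, 186], array([0.6245, 0.148 ]), array([0.6341, 0.144 ])), ([343, 190], array([0.6301, 0.1446]), array([0.6406, 0.1401])), ([346, 218], array([0.6325, 0.1221]), array([0.6433, 0.1145])), ([374, 199], array([0.6565, 0.136 ]), array([0.6708, 0.1304]))]
```

View pics/c8.png

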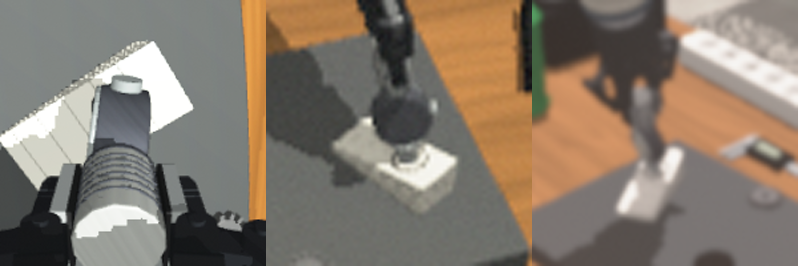

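The foot sits inside the ring. The wedge corners match their first positions to within about 2 mm, and the axial push is about 7.7 N at roughly 5.5–6 mm of sink. I'll hold briefly and hand in.

```bash
python3 jog.py '[{"z":0.002},{},{},{},{},{},{},{}]' && python3 -c "
from workcell import env, optics, order
print(order.job_done())"
```

```text
time_s: 16.0
tcp_pos: [0.5916, 0.1207, 0.149]
ee_rot: [2.156, 2.156, 0.425]
contact_force: [-3.7, -0.8, 7.1]
grip_width: 0.0289
finger_force: 61.2
the job is handed in; nothing more can be done
None
```

I handed the job in at 16.0 s of the 43 s allowed: the gauge was tried on the test block (about 6 mm sink, held over 1 s), then set square inside the wedge's ring and left held there at about 6 mm sink and 8 N, with no wedge movement beyond the 1–2 mm measuring error.

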